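# Roll the sealed food tub home under the shelf and bolt it in

### The job

Gently push the lidded food tub along the roller track until it is fully home against the end stop of the roofed bay, keeping it rolling slowly and never shoved. Then slide the stop bolt fully in behind it, and let go. Leave the spice jar, the corked bottle and the salt shaker beside the track where they stand.

Things in the scene. Friction and masses are not known exactly. Their poses are not given: they have to be found in the camera images.
- track: Aluminium roller track fixed to the table, a roofed bay at one end. Origin: table top, centre line, plane of the bay's mouth; +x = way of travel into the bay, +y left of it, z up (mm in this frame below). 14 free grey rollers 32 apart, x -222 to 194, tops z 40, about 1 N resistance. Side rails x -240 to 236, inner faces y +-68, outer +-76, tops z 55. Upstream end x -240 is open.
- roof_edge (a point): Middle of the lower front edge of the bay's wooden roof, at 0, 0, 155 of the track. Roof: x 0 to 232, y +-88, z 155 to 163, on posts at x 30 and 214, y +-81; sides open. A dial timer is fixed on it near x 140, y 30, up to z 225. To follow the tub's rear end under this edge the tool must lean back out of the mouth, tips leading.
- end_stop (a point): Middle of the steel end stop's face inside the bay, at 218, 0, 70 of the track; the plate stands across the track from z 40 to 155. With the tub against it the tub's origin is at x 124 of the track and its rear end 30 mm inside the bay's mouth.
- tub: Loose clear food tub with a blue lid that stays on, standing on the rollers; 189 long, 119 wide, 62 high (mm), about 0.35 kg. Origin at the centre of its underside; its long axis is its y, with +y the way of travel; z up. The rear end wall to push on is 93 behind the origin, from 8 to 58 above the underside; the lid's edge is at 94.
- bolt (a joint): Steel stop bolt sliding across the track in the plane of the bay's mouth, from the -y side towards +y. Metres: 0 = drawn out, 0.045 = fully in; starts at 0 to 0.012, stays where left, friction about 1.5 N, hard end stop. Its 12 mm rod (track x -6 to 6, z 60 to 72) ends at y -68 mm when out, y -23 when in. It cannot go in while the tub is in its way.
- bolt_paddle (a point): Top centre of the bolt's upright steel paddle: 30 mm wide along the track, 10 thick along the track's y, from 57 to 175 above the table. It moves with the bolt; in the track's frame it is at x 0, z 175, y -140 with the bolt at 0 and y -95 with it fully in.
- spice_jar: Loose spice jar, 41 mm across, 105 high, standing beside the bay on the track's -y side. Origin at the centre of its underside. Leave alone.
- cork_bottle: Loose small pale bottle with a cork, 43 mm across, 75 high, beside the upstream half of the track on its -y side. Origin at the centre of its underside. Leave alone.
- shaker: Loose salt shaker, 44 mm across, 90 high, beside the upstream half of the track on its +y side. Origin at the centre of its underside. Leave alone.
There are look-alikes about, which are no part of the job. What is shaped like the tub but red or turquoise is not meant.

How it is judged:
By the outcome, as a careful person would: the job done as asked, in the order asked, and still so for the second after the job is handed in, with the robot touching nothing.
It also fails if it takes over 45 s, if anything falls off the work surface, if the arm or the gripper's body presses on something with over 40 N, if the wrist force passes 120 N, or if a joint passes its speed limit or range.

### The arm

A 6-joint arm with a two-finger parallel gripper is mounted at the origin on a cart in front of the work surface, level with it; the furniture and walls round the work are solid. World frame = base frame: x ahead of the robot, y to its left, z up, the work surface at z = 0. Lengths are in mm, angles in rad, forces in N, time in s.
With the tool pointing down it reaches from about 300 to 775 mm from the base axis. Payload 14.6 kg.
Tool frame: the origin (TCP) lies on the centre line of the jaws, within the pads' length; the fingertips stand 19 mm ahead of it and the grasp point (between the pads) is the TCP (bot.tip_reach is the distance from the TCP to the fingertips, in mm); z points along the fingers, y is the line along which they close (so a half turn about z gives the same grasp; the last joint's range is limited). The gripper opens to 85 mm and grips with 20 to 120 N. Pads are 22 mm wide; open, the fingers measure 114 mm over their backs; the gripper's body (76 mm by 85 mm) begins 54 mm behind the grasp point. The pads swing forward as they close: fully open they stand 13 mm farther back than shut.
Start: joints at [1.245, 0.3, 1.521, -0, 1.321, -0.067], TCP at [140.754, 531.675, 250.281] pointing down, gripper open.
Joint ranges: [-3.03, 3.03], [-0.79, 2.21], [0.23, 2.52], [-1.04, 4.18], [0, 3.07], [-2.55, 2.55]. Speed limits (rad/s): [2.22, 2.22, 2.57, 3.14, 3.14, 3.14].

### API

Orientations are given as a unit quaternion [w, x, y, z].
In Python, from rig import bot gives the robot as it stands. Calls block until the motion is done:
- bot.move_to(position, orientation): joint-space move of the TCP to a pose.
- bot.servo_line(position, attitude=None, speed=150, until_force=None): straight line of the TCP; attitude=None keeps the orientation; speed is the mean speed in mm/s. With until_force (N) it stops when the force on the tool has changed by that much, and returns True; else False.
- bot.move_joints(angles): joint-space move.
- bot.move_gripper(opening, grip_force=None): finger opening in mm; grip_force is the grip in N (None keeps the last); returns when the fingers have stopped.
- bot.dwell(seconds).
- bot.ik(position, orientation): joint angles nearest the present ones, or None.
- bot.read_state(): the state.
- bot.read_camera(name): name is "side" or "top" or "wrist"; returns a dict with "image" (384x512x3 uint8, blue, green, red), "depth" (384x512 float32, mm along the optical axis (not along the pixel's ray), 0 where there is no reading), "fovy" (degrees; the focal length in pixels is half the picture's height over the tangent of half this angle, whatever the lens; pixels are square), "cx", "cy" (the principal point, pixels), "eye" and "attitude" of the camera in the world; the wrist camera has in their place "mount" (4x4, takes a point from camera to tool coordinates, whose origin is the TCP and whose axes are the flange's). Camera axes: x right, y down, z forward; pixel columns grow to the right and rows downward; lengths in mm; the calibration is good to about 2 mm. A picture is of the moment at which its call begins: read the wrist's pose just before it.
A pose or a line that the arm cannot do raises bot.MotionError and nothing moves.
- bot.finish_job(): hands the job in; it is judged then, once.
The state is a dict: "clock": time; "joint_positions": joint angles; "qvel": joint speeds; "effort": joint torques, N m; "ee_pos": TCP position; "tool_rot": TCP orientation; "ft_force": force on the tool from outside, world axes, zero at the start; "moment": the same for the moment, N m; "grip_width": finger opening in mm; "grip_force": force on a finger pad.
Only numpy, scipy, OpenCV 4.12 (cv2) and the standard library are available. Lean on these libraries where they do the work, as an engineer would, in place of code of your own. Each camera call takes 0.05 s, during which the arm holds its last target. There are 200 camera calls.

## Working session

There is one attempt and no reset: what is moved stays moved. The work goes in short steps, each a Python script; the robot and the scene stay as the last script left them, time stands still between calls to the robot, and variables do not carry over. Pictures are saved under pics/ and viewed, at most 10 in all, crops included, and the job is handed in when it is done.

```bash
ls; mkdir -p pics; python3 - <<'E'
from rig import bot
import cv2,pickle
d={}
for n in("side","top"):
    c=bot.read_camera(n); d[n]=c
    cv2.imwrite(f"pics/{n}0.png",c["image"])
    print(n,c["fovy"],c["cx"],c["cy"],c["eye"],c["attitude"])
pickle.dump(d,open("c0.pkl","wb"))
print(bot.read_state())
E
```

```text
pics
side 46.73517269301773 259.52394099281867 184.43306462594091 [  41.21493144 1153.5295171   943.40159114] [ 0.09546845 -0.2045703   0.8662392  -0.44572011]
top 56.87270271732638 257.4338774155018 185.89085665484095 [ 402.64792916  126.01640898 1415.16823581] [ 0.04221957 -0.69561525  0.71631564 -0.03505465]
{'clock': 0.1, 'joint_positions': array([ 1.24541191e+00,  3.00393282e-01,  1.52152583e+00, -3.03626222e-05,
        1.32068366e+00, -6.66173757e-02]), 'qvel': array([ 0.00035206, -0.00099599, -0.00240578, -0.00105442,  0.0024236 ,
       -0.00053851]), 'effort': array([ 3.15582191e-03, -5.44375384e+01, -3.62372088e+01, -5.43874023e-05,
        3.16656427e-03,  4.37756216e-05]), 'ee_pos': array([140.69665293, 531.50354593, 249.78735835]), 'tool_rot': array([-8.39347771e-05,  1.29019091e-01,  9.91641981e-01, -4.98256999e-04]), 'ft_force': array([-0.22396895,  0.35586813,  0.37314736]), 'moment': array([ 0.00499197,  0.05144599, -0.02261734]), 'grip_force': 0.0, 'grip_width': 85.17492454921535}
```

View pics/side0.png

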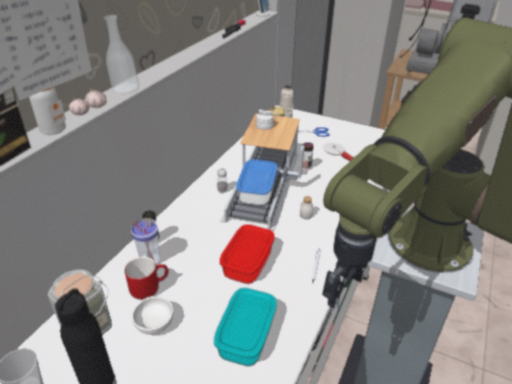

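View pics/top0.png

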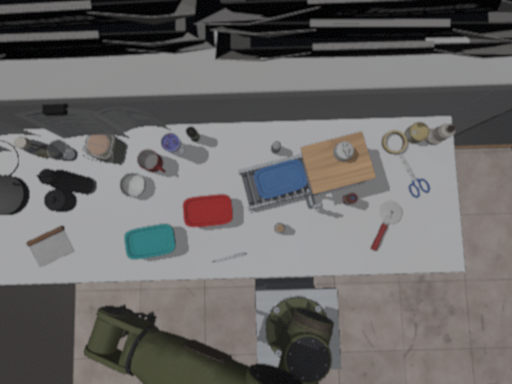

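Top view: blue tub at (282,180), wooden roof at (338,163), shaker at (276,147), cork bottle at (280,228), spice jar at (350,199), bolt paddle near (311,200). The red (208,211) and turquoise (150,242) tubs are look-alikes. Only the blue one stands on the track, so it fits. I'll confirm in a crop while measuring.

```bash
cat > h.py <<'E'
import numpy as np,cv2
from scipy.spatial.transform import Rotation as R
def rot(q): return R.from_quat([q[1],q[2],q[3],q[0]])
def quat(r): q=r.as_quat(); return np.array([q[3],q[0],q[1],q[2]])
def cloud(c,pose=None):
    h,w=c["depth"].shape; f=h/2/np.tan(np.radians(c["fovy"])/2)
    u,v=np.meshgrid(np.arange(w),np.arange(h)); z=c["depth"]
    p=np.stack([(u-c["cx"])/f*z,(v-c["cy"])/f*z,z],-1)
    if "eye" in c: return p@rot(c["attitude"]).as_matrix().T+c["eye"]
    M=np.array(c["mount"]); p=p@M[:3,:3].T+M[:3,3]
    return p@rot(pose["tool_rot"]).as_matrix().T+pose["ee_pos"]
E
python3 - <<'E'
import pickle
from h import *
d=pickle.load(open("c0.pkl","rb"))
c=d["top"];P=cloud(c);im=c["image"]
hsv=cv2.cvtColor(im,cv2.COLOR_BGR2HSV)
roi=np.zeros(im.shape[:2],bool);roi[115:250,225:400]=1
def rect(m,n):
    p=P[m&roi&(c["depth"]>0)]; zm=np.median(p[:,2]); p=p[abs(p[:,2]-zm)<12]
    print(n,len(p),zm,cv2.minAreaRect(p[:,:2].astype(np.float32)), cv2.boxPoints(cv2.minAreaRect(p[:,:2].astype(np.float32))).round().tolist())
H,S,V=cv2.split(hsv)
rect((H>100)&(H<125)&(S>120),"lid")
rect((H>8)&(H<25)&(S>80)&(P[...,2]>140)&(P[...,2]<175),"roof")
for n,(u,v) in dict(shaker=(276,147),cork=(280,228),jar=(350,199),pad=(311,200)).items():
    q=P[v-5:v+6,u-5:u+6].reshape(-1,3); k=q[:,2]>q[:,2].max()-15; print(n,q[k].mean(0).round(),q[:,2].max().round())
k=roi&(P[...,2]>150)&(P[...,2]<185); k[:,:300]=0;k[:190]=0;k[:,340:]=0
print(P[k].round())
cv2.imwrite("pics/crop1.png",cv2.resize(im[115:250,225:400],None,fx=4.4,fy=4.4,interpolation=cv2.INTER_CUBIC))
E
```

```text
lid 1348 98.0375830894568 ((570.8231201171875, 51.80865478515625), (112.73265838623047, 179.99159240722656), 13.473203659057617) [[495.0, 126.0], [537.0, -49.0], [647.0, -23.0], [605.0, 152.0]]
roof 2543 162.6777644356548 ((616.5460205078125, -151.87322998046875), (169.28134155273438, 227.95106506347656), 13.043785095214844) [[508.0, -60.0], [560.0, -282.0], [725.0, -244.0], [673.0, -22.0]]
shaker [705.  60.  86.] 96.0
cork [390.  58.  74.] 82.0
jar [ 492. -208.  105.] 112.0
pad [ 403.  126. 1415.] 1415.0
[[ 520.  -56.  161.]
 [ 520.  -60.  163.]
 [ 520.  -64.  160.]
 [ 519.  -66.  165.]
 [ 520.  -71.  158.]
 [ 519.  -74.  163.]
 [ 519.  -77.  163.]
 [ 519.  -81.  165.]
 [ 519.  -84.  163.]
 [ 519.  -87.  165.]
 [ 518.  -90.  168.]
 [ 519.  -95.  162.]
 [ 519.  -98.  164.]
 [ 519. -103.  159.]
 [ 516.  -60.  161.]
 [ 516.  -63.  161.]
 [ 516.  -66.  163.]
 [ 516.  -71.  158.]
 [ 516.  -74.  163.]
 [ 516.  -77.  161.]
 [ 516.  -81.  160.]
 [ 516.  -85.  157.]
 [ 515.  -88.  162.]
 [ 515.  -92.  161.]
 [ 513.  -59.  163.]
 [ 512.  -62.  165.]
 [ 512.  -66.  164.]
 [ 512.  -70.  164.]
 [ 513.  -74.  159.]
 [ 513.  -78.  157.]
 [ 509.  -59.  162.]
 [ 509.  -63.  163.]
 [ 473.  -73.  174.]
 [ 473.  -77.  170.]
 [ 472.  -80.  173.]
 [ 469.  -59.  178.]
 [ 469.  -62.  175.]
 [ 469.  -66.  176.]
 [ 469.  -69.  176.]
 [ 469.  -73.  174.]
 [ 469.  -77.  174.]
 [ 469.  -80.  173.]
 [ 467.  -54.  163.]
 [ 466.  -55.  175.]
 [ 466.  -59.  175.]
 [ 466.  -63.  173.]
 [ 466.  -66.  175.]
 [ 466.  -69.  176.]
 [ 466.  -73.  172.]
 [ 466.  -77.  172.]
 [ 465.  -79.  180.]
 [ 463.  -53.  163.]
 [ 463.  -55.  174.]
 [ 463.  -59.  173.]
 [ 462.  -63.  172.]
 [ 462.  -66.  171.]
 [ 462.  -70.  169.]
 [ 460.  -55.  150.]
 [ 460.  -57.  165.]]
```

View pics/crop1.png

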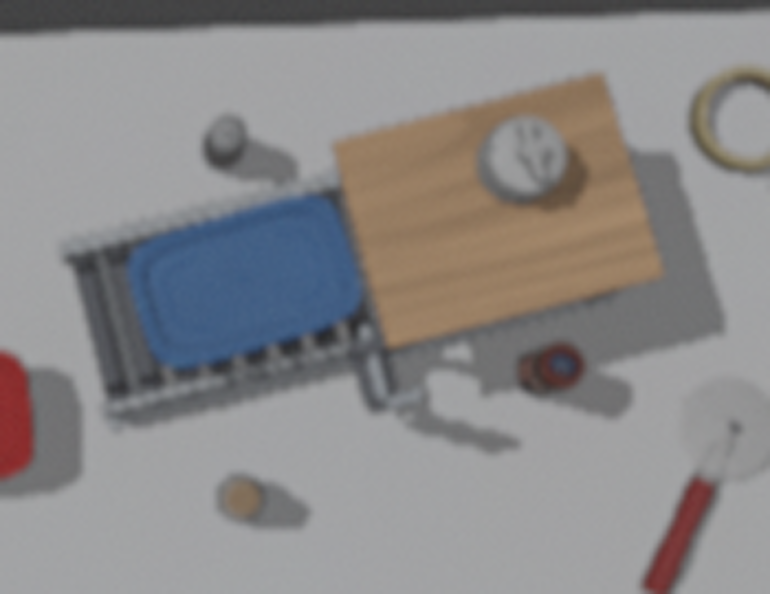

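Crop confirms it: the blue-lidded tub stands on the rollers at (250,280) with the roofed bay on the right, and the bolt paddle at (400,400) is clear of everything. Next I'll set up the track frame and check IK for the leaning tool.

```bash
cat >> h.py <<'E'
a=np.radians(-90+13.04)
X=np.array([np.cos(a),np.sin(a),0]);Y=np.array([-X[1],X[0],0]);Z=np.array([0,0,1.])
O=np.array([616.5,-151.9,0])-116*X
def W(x,y,z): return O+x*X+y*Y+z*Z
def T(p): p=np.asarray(p)-O; return np.array([p@X,p@Y,p[2]])
def att(lean,mode): # tool z leans forward (+x track) by lean deg from down
    t=np.radians(lean); z=np.sin(t)*X-np.cos(t)*Z
    y=[Y,-Y,np.cross(z,Y),-np.cross(z,Y)][mode]
    return R.from_matrix(np.stack([np.cross(y,z),y,z],1))
E
python3 - <<'E'
from h import *
from rig import bot
print(np.array(bot.read_camera("wrist")["mount"]).round(2))
for lean in (50,55,60):
  for m in range(4):
    r=att(lean,m); q=quat(r); tz=r.as_matrix()[:,2]
    out=[bot.ik(W(x,0,z)-19*tz,q) for x,z in((-225,150),(-225,76),(-100,76),(0,76),(32,76))]
    print(lean,m,[None if o is None else np.round(o,2).tolist() for o in out])
for m in range(4):
  r=att(0,m); print(m,[bot.ik(W(-2,y,144),quat(r)) for y in(-175,-110)])
E
```

```text
[[-0.0000e+00 -9.6000e-01 -2.9000e-01  7.5610e+01]
 [ 1.0000e+00 -0.0000e+00 -0.0000e+00 -2.0000e-02]
 [ 0.0000e+00 -2.9000e-01  9.6000e-01 -1.2312e+02]
 [ 0.0000e+00  0.0000e+00  0.0000e+00  1.0000e+00]]
50 0 [[0.57, 0.62, 1.47, -0.81, 1.47, 0.61], [0.57, 0.73, 1.49, -0.82, 1.39, 0.7], [0.37, 0.67, 1.61, -0.94, 1.23, 0.64], [0.19, 0.65, 1.64, -1.02, 1.11, 0.58], None]
50 1 [[0.57, 0.62, 1.47, -0.81, 1.47, -2.53], [0.57, 0.73, 1.49, -0.82, 1.39, -2.44], [0.37, 0.67, 1.61, -0.94, 1.23, -2.5], None, None]
50 2 [[0.57, 0.62, 1.47, -0.81, 1.47, 2.18], [0.57, 0.73, 1.49, -0.82, 1.39, 2.27], [0.37, 0.67, 1.61, -0.94, 1.23, 2.21], [0.19, 0.65, 1.64, -1.02, 1.11, 2.15], None]
50 3 [[0.57, 0.62, 1.47, -0.81, 1.47, -0.96], [0.57, 0.73, 1.49, -0.82, 1.39, -0.87], [0.37, 0.67, 1.61, -0.94, 1.23, -0.93], [0.19, 0.65, 1.64, -1.02, 1.11, -0.99], None]
55 0 [[0.59, 0.66, 1.46, -0.87, 1.52, 0.64], [0.59, 0.77, 1.47, -0.88, 1.44, 0.74], [0.39, 0.7, 1.6, -1.0, 1.28, 0.7], None, None]
55 1 [[0.59, 0.66, 1.46, -0.87, 1.52, -2.5], [0.59, 0.77, 1.47, -0.88, 1.44, -2.4], [0.39, 0.7, 1.6, -1.0, 1.28, -2.45],
[... 717 characters left out ...]
5884571e-01,  1.96960058e+00, -4.44089210e-16,
        1.01610750e+00, -4.93812280e-01]), array([-2.02536707e-01,  2.81791090e-01,  1.81178336e+00, -4.44089210e-16,
        1.04801820e+00, -4.30127642e-01])]
1 [None, None]
2 [array([-2.66221346e-01,  1.55884571e-01,  1.96960058e+00, -4.44089210e-16,
        1.01610750e+00,  1.07698405e+00]), array([-2.02536707e-01,  2.81791090e-01,  1.81178336e+00, -4.44089210e-16,
        1.04801820e+00,  1.14066868e+00])]
3 [array([-2.66221346e-01,  1.55884571e-01,  1.96960058e+00, -4.44089210e-16,
        1.01610750e+00, -2.06460861e+00]), array([-2.02536707e-01,  2.81791090e-01,  1.81178336e+00, -4.44089210e-16,
        1.04801820e+00, -2.00092397e+00])]
```

```bash
cat >> h.py <<'E'
def att2(lean,psi):
    t,p=np.radians([lean,psi]); z=np.sin(t)*(np.cos(p)*X+np.sin(p)*Y)-np.cos(t)*Z
    y=np.cross(z,X); y/=np.linalg.norm(y); y=y if y@Y>0 else -y
    return R.from_matrix(np.stack([np.cross(y,z),y,z],1))
def box(lo,hi,n=9):
    g=np.meshgrid(*[np.linspace(l,h,n) for l,h in zip(lo,hi)]); return np.stack(g,-1).reshape(-1,3)
# tool coords, TCP origin
BODY=np.vstack([box((-43,-43,-200),(43,43,-54)),box((50,-30,-150),(100,30,-95)),box((-12,-35,-60),(12,35,19))])
def trk(r,tip):
    M=r.as_matrix(); w=W(*tip)-19*M[:,2]+BODY@M.T
    d=w-O; return np.stack([d@X,d@Y,d[:,2]],1)
E
python3 - <<'E'
from h import *
from rig import bot
for lean in range(45,75,5):
  for psi in range(0,60,10):
    r=att2(lean,psi); q=quat(r); tz=r.as_matrix()[:,2]
    p=trk(r,(32,0,75)); gap=np.maximum(-p[:,0],155-p[:,2]).min(); zm=p[:,2].min()
    n=p[(abs(p[:,0])<20)]; ym=n[:,1].min() if len(n) else 0
    if gap<6 or zm<58: continue
    out=[bot.ik(W(x,0,z)-19*tz,q) for x,z in((-225,150),(-225,75),(-100,75),(0,75),(34,75))]
    if any(o is None for o in out): print(lean,psi,"none");continue
    print(lean,psi,gap.round(),zm.round(),ym.round(),p[:,1].min().round(),np.round(out[0],2),np.round(out[-1],2))
E
sed -i 's/(-12,-35,-60),(12,35,19)/(-12,-20,-60),(12,20,19)/' h.py; python3 - <<'E'
from h import *
from rig import bot
for lean in range(45,75,5):
  for psi in range(0,60,10):
    r=att2(lean,psi); q=quat(r); tz=r.as_matrix()[:,2]
    for zt in(70,78):
      p=trk(r,(32,0,zt)); g=np.maximum(-p[:,0],155-p[:,2]); n=729
      out=[bot.ik(W(x,0,z)-19*tz,q) is not None for x,z in((-225,150),(-225,zt),(-100,zt),(0,zt),(34,zt))]
      if all(out): print(lean,psi,zt,"gap",[g[i*n:i*n+n].min().round() for i in range(3)],"zmin",[p[i*n:i*n+n,2].min().round() for i in range(3)])
E
```

```text
45 0 70 gap [np.float64(2.0), np.float64(84.0), np.float64(21.0)] zmin [np.float64(91.0), np.float64(80.0), np.float64(62.0)]
45 0 78 gap [np.float64(-5.0), np.float64(84.0), np.float64(15.0)] zmin [np.float64(99.0), np.float64(88.0), np.float64(70.0)]
```

```bash
python3 - <<'E'
from h import *
from rig import bot
n=729
for lean in range(45,70,4):
  for psi in range(-48,1,6):
    r=att2(lean,psi); q=quat(r); tz=r.as_matrix()[:,2]
    for zt in(68,74):
      p=trk(r,(32,0,zt)); g=np.maximum(-p[:,0],155-p[:,2])
      if g.min()<6 or p[:,2].min()<58: continue
      out=[bot.ik(W(x,0,z)-19*tz,q) for x,z in((-225,150),(-225,zt),(-100,zt),(0,zt),(34,zt))]
      sh=[np.hypot(0,np.maximum(0,np.maximum(np.hypot(pp[:,0]+70,pp[:,1]-134)-22,pp[:,2]-90))).min().round() for pp in (p-[dx,0,0] for dx in(0,50,100,150,200,250))]
      print(lean,psi,zt,"gap",[g[i*n:i*n+n].min().round() for i in range(3)],"zmin",[float(p[i*n:i*n+n,2].min().round()) for i in range(3)],"shk",min(sh),[o is not None for o in out], None if out[-1] is None else np.round(out[-1],2))
E
```

```text
49 0 68 gap [np.float64(7.0), np.float64(87.0), np.float64(26.0)] zmin [83.0, 67.0, 59.0] shk 69.0 [True, True, True, True, False] None
```

```bash
sed -i 's/(-43,-43,-200),(43,43,-54)/(-39,-43,-200),(39,43,-54)/' h.py; python3 - <<'E'
from h import *
from rig import bot
n=729;res=[]
for lean in range(42,60,2):
  for psi in range(-30,11,5):
   for roll in range(-30,31,10):
    r=att2(lean,psi)*R.from_euler('z',roll,degrees=True); q=quat(r); tz=r.as_matrix()[:,2]
    for zt in(60,66):
      p=trk(r,(31,0,zt)); g=np.maximum(-p[:,0],155-p[:,2]).min()
      if g<6 or p[:2*n,2].min()<62 or p[2*n:,2].min()<48: continue
      out=[bot.ik(W(x,0,z)-19*tz,q) for x,z in((34,zt),(-100,zt),(-225,zt),(-225,150))]
      if any(o is None for o in out): continue
      res.append((g,lean,psi,roll,zt,p[:2*n,2].min(),p[2*n:,2].min(),out[0],out[2]))
res.sort(key=lambda t:-t[0])
for t in res[:12]: print(*[np.round(v,2) for v in t])
E
```

```text
10.72 48 0 0 66 67.97 57.08 [ 0.12  0.65  1.64 -1.03  1.04  0.54] [ 0.56  0.73  1.5  -0.8   1.35  0.7 ]
7.55 46 0 0 60 67.26 51.37 [ 0.11  0.65  1.64 -0.99  1.02  0.51] [ 0.55  0.73  1.5  -0.78  1.32  0.69]
7.55 46 0 0 66 73.26 57.37 [ 0.11  0.64  1.64 -0.99  1.03  0.5 ] [ 0.55  0.72  1.5  -0.78  1.33  0.68]
7.27 48 -5 0 66 65.7 55.23 [ 0.12  0.68  1.59 -0.98  1.11  0.43] [ 0.55  0.76  1.45 -0.76  1.41  0.6 ]
7.19 46 -5 0 60 65.12 49.64 [ 0.11  0.68  1.6  -0.95  1.09  0.41] [ 0.54  0.75  1.46 -0.74  1.38  0.6 ]
6.59 46 -5 0 66 71.12 55.64 [ 0.11  0.67  1.59 -0.94  1.09  0.4 ] [ 0.54  0.74  1.46 -0.74  1.39  0.59]
6.59 46 5 0 66 71.12 55.64 [ 0.11  0.62  1.69 -1.04  0.96  0.6 ] [ 0.56  0.69  1.55 -0.82  1.27  0.78]
6.12 46 -10 0 60 64.16 48.09 [ 0.11  0.71  1.55 -0.9   1.15  0.31] [ 0.53  0.78  1.41 -0.7   1.44  0.51]
6.06 48 0 -10 66 65.22 54.64 [ 0.12  0.65  1.64 -1.03  1.04  0.36] [ 0.56  0.73  1.5  -0.8   1.35  0.53]
6.06 48 0 10 66 65.22 54.64 [ 0.12  0.65  1.64 -1.03  1.04  0.71] [ 0.56  0.73  1.5  -0.8   1.35  0.88]
```

```bash
cat >> h.py <<'E'
RP=att2(47,-2);QP=quat(RP);TZ=RP.as_matrix()[:,2]
def tip(x,y,z): return W(x,y,z)-19*TZ
def where(s): return T(s["ee_pos"]+19*rot(s["tool_rot"]).as_matrix()[:,2])
E
python3 - <<'E'
from h import *
from rig import bot
def say(n):
    s=bot.read_state(); print(n,round(s["clock"],2),where(s).round(1),s["ft_force"].round(2),round(s["grip_width"],1))
bot.move_gripper(0,20); 
bot.move_to(tip(-240,0,170),QP); say("above")
bot.servo_line(tip(-232,0,66),speed=120); say("down")
print(bot.servo_line(tip(-200,0,66),speed=60)); say("near")
print(bot.servo_line(tip(-178,0,66),speed=15,until_force=1.5)); say("contact?")
cv2.imwrite("pics/side1.png",cv2.resize(bot.read_camera("side")["image"][100:300,170:430],None,fx=3,fy=3,interpolation=cv2.INTER_CUBIC))
E
```

```text
above 2.77 [-2.408e+02 -1.000e-01  1.703e+02] [-0.19 -0.05 -0.52] -0.2
down 3.79 [-232.2    0.4   66.7] [-0.41  0.45  0.46] -0.2
False
near 4.47 [-199.9    0.    66.1] [ 0.04  0.3  -0.62] 0.2
False
contact? 6.09 [-178.    0.   66.] [-1.2   0.57 -0.13] 0.1
```

View pics/side1.png

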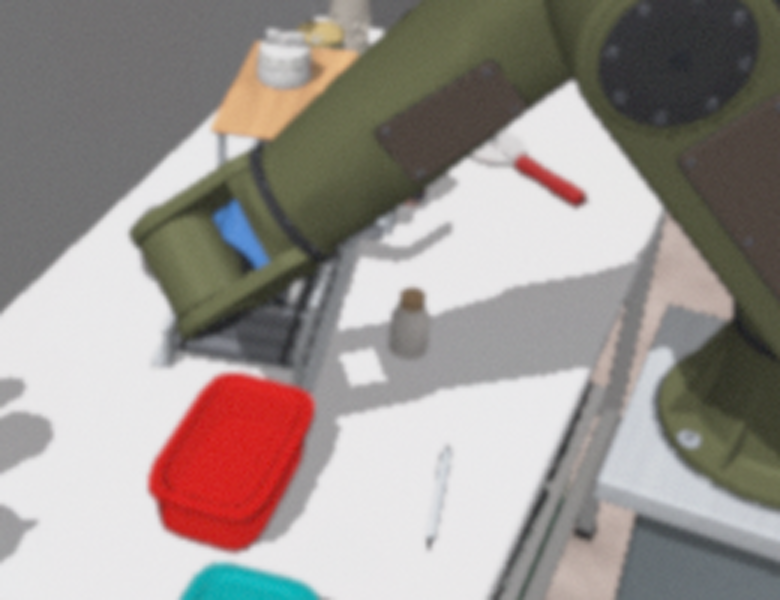

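The side view shows the wrist behind the tub, with the cork bottle at (410,325) and the red tub at (232,460) untouched. The forearm stays clear of the roof, so I'll push now.

```bash
python3 - <<'E'
from h import *
from rig import bot
def say(n):
    s=bot.read_state(); print(n,round(s["clock"],2),where(s).round(1),"track F",(s["ft_force"]@X).round(2),(s["ft_force"]@Y).round(2),s["ft_force"][2].round(2))
for x in(-110,-45,10):
    h=bot.servo_line(tip(x,0,66),speed=30,until_force=5); say(h)
    if h: break
else:
    h=bot.servo_line(tip(33,0,66),speed=12,until_force=5); say(h)
bot.dwell(.3); say("end")
c=bot.read_camera("top")
cv2.imwrite("pics/top2.png",cv2.resize(c["image"][115:250,225:400],None,fx=4.4,fy=4.4,interpolation=cv2.INTER_CUBIC))
E
```

```text
False 8.56 [-110.1    0.    66. ] track F -1.11 -0.66 0.24
False 10.88 [-45.1  -0.   66. ] track F -0.65 0.1 -0.07
False 12.86 [ 9.9  0.1 66. ] track F -0.63 -0.7 -0.3
True 14.32 [29.4 -0.  65.6] track F -3.53 0.45 2.1
end 14.62 [29.4 -0.2 65.3] track F -2.06 1.16 1.7
```

View pics/top2.png

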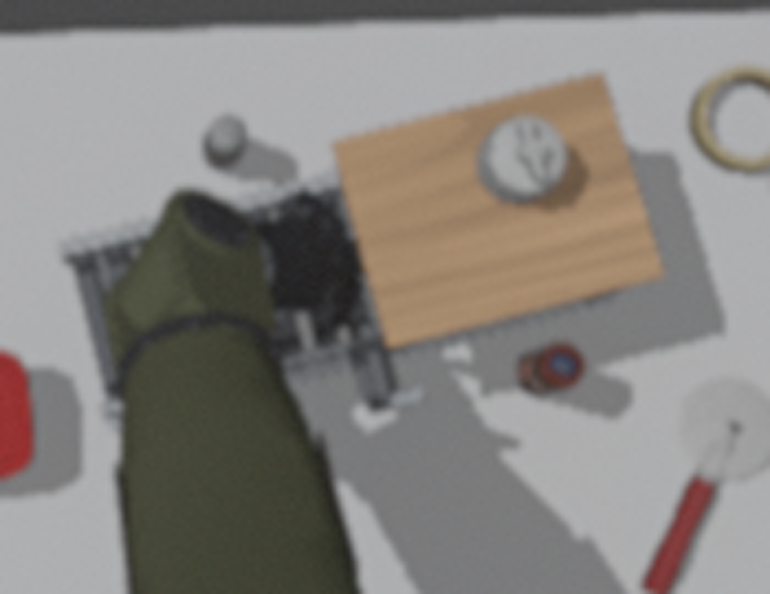

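Tip stopped at track x 29.4 with the force rising, as expected with the tub at the stop. In the picture nothing beside the track has moved (shaker 228,140; jar 550,368). I'll give one soft seating push, back out, then check.

```bash
python3 - <<'E'
from h import *
from rig import bot
def say(n):
    s=bot.read_state(); print(n,round(s["clock"],2),where(s).round(1),"track F",(s["ft_force"]@X).round(2),(s["ft_force"]@Y).round(2),s["ft_force"][2].round(2))
h=bot.servo_line(tip(33,0,66),speed=8,until_force=6); say(h)
bot.dwell(.2); say("seat")
bot.servo_line(tip(-90,0,80),speed=70); say("back")
bot.servo_line(tip(-110,0,230),speed=150); say("up")
q0=quat(att(0,0))
bot.move_to(W(-30,-185,260),q0); say("over")
s=bot.read_state();c=bot.read_camera("wrist")
cv2.imwrite("pics/wrist1.png",c["image"])
c=bot.read_camera("side"); cv2.imwrite("pics/side2.png",cv2.resize(c["image"][110:230,210:340],None,fx=4.5,fy=4.5,interpolation=cv2.INTER_CUBIC))
P=cloud(c); D=P-O; x=D@X; y=D@Y; z=P[...,2]
H,S,V=cv2.split(cv2.cvtColor(c["image"],cv2.COLOR_BGR2HSV))
k=(H>100)&(H<125)&(S>110)&(abs(y)<70)&(z>60)&(z<120); print("tub blue x range",np.percentile(x[k],[0,2,50,98]) if k.any() else 0,k.sum())
t=bot.read_camera("top");P=cloud(t); D=P-O; x=D@X; y=D@Y; z=P[...,2]
k=(abs(x)<25)&(y<-95)&(y>-160)&(z>160)&(z<190); print("paddle",np.median(x[k]),np.median(y[k]),k.sum())
E
```

```text
True 14.93 [29.5 -0.2 65.1] track F -3.48 0.64 1.4
seat 15.12 [29.5 -0.2 64.9] track F -2.67 0.93 0.97
back 16.99 [-89.7  -0.1  79.9] track F 0.38 0.16 0.75
up 18.15 [-109.9   -0.3  228.9] track F -0.71 0.73 -0.95
over 18.99 [ -29.9 -184.8  240.6] track F -0.25 0.53 0.32
tub blue x range [25.86968037 27.40895265 61.23605382 91.1206347 ] 258
paddle 12.246789875796509 -125.92556297475383 4
```

View pics/wrist1.png

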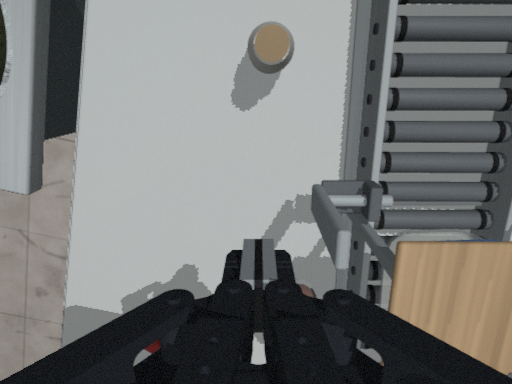

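View pics/side2.png

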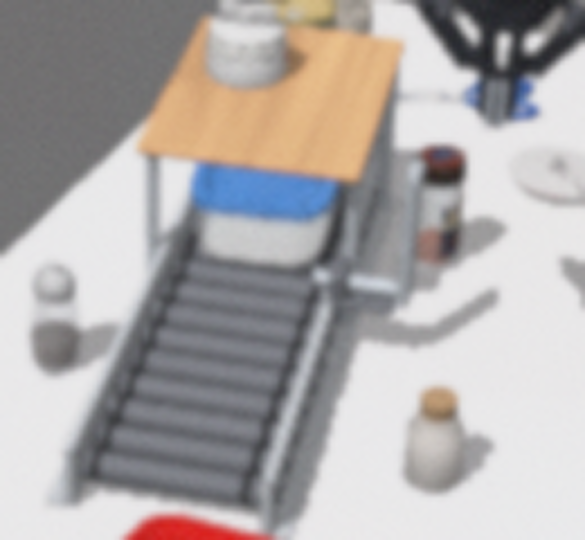

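The side view shows the tub inside the bay with its rear lid edge just behind the roof edge (265,200). The mouth is clear for the bolt, and the jar, bottle and shaker are standing. Now the bolt: the paddle's outer face is at y ≈ -131.

```bash
python3 - <<'E'
from h import *
from rig import bot
def say(n):
    s=bot.read_state(); print(n,round(s["clock"],2),where(s).round(1),"track F",(s["ft_force"]@X).round(2),(s["ft_force"]@Y).round(2),s["ft_force"][2].round(2))
bot.servo_line(W(0,-180,180),speed=120)
print(bot.servo_line(W(0,-180,144),speed=80,until_force=8)); say("down")
h=bot.servo_line(W(0,-160,144),speed=40,until_force=6); say(h)
h=bot.servo_line(W(0,-95,144),speed=25,until_force=10); say(h)
bot.dwell(.2); say("held")
h=bot.servo_line(W(0,-95,144),speed=15,until_force=12); say(h)
bot.servo_line(W(0,-180,146),speed=80); say("off")
bot.servo_line(W(-10,-190,280),speed=150); say("up")
c=bot.read_camera("side"); cv2.imwrite("pics/side3.png",cv2.resize(c["image"][110:230,210:340],None,fx=4.5,fy=4.5,interpolation=cv2.INTER_CUBIC))
for n in("side","top"):
    t=bot.read_camera(n);P=cloud(t); D=P-O; x=D@X; y=D@Y; z=P[...,2]
    k=(abs(x)<25)&(y<-89)&(y>-160)&(z>165)&(z<190); print("paddle",x[k].mean(),y[k].mean(),k.sum())
E
```

```text
False
down 20.61 [ 1.000e-01 -1.798e+02  1.254e+02] track F -0.08 -0.01 -0.04
False 21.26 [-1.000e-01 -1.600e+02  1.249e+02] track F 0.34 0.23 -1.48
True 22.59 [-1.000e-01 -1.310e+02  1.247e+02] track F -0.88 -6.88 4.62
held 22.79 [  -0.2 -131.2  124.6] track F -0.47 -6.56 4.07
True 23.26 [  -0.3 -131.3  124.5] track F -0.05 -6.82 7.44
off 24.02 [ 1.000e-01 -1.798e+02  1.271e+02] track F 0.36 -0.23 0.04
up 25.07 [ -10.2 -190.3  260.2] track F 0.43 -0.34 -0.7
paddle -5.651116968399722 -93.43186855458049 18
paddle 0.09556797991422947 -93.0107049726921 21
```

View pics/side3.png

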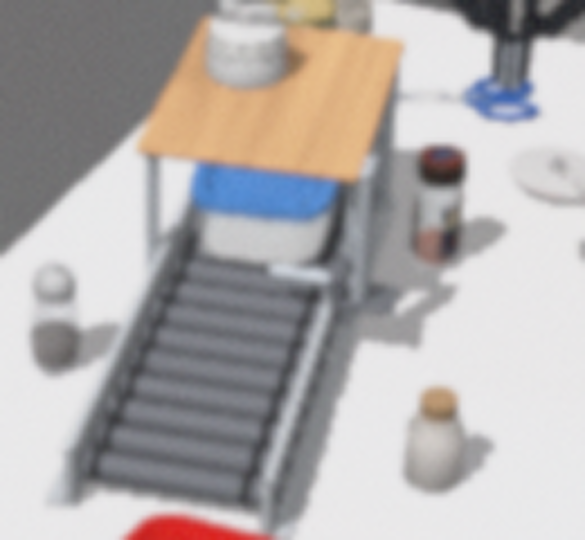

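The bolt rod now lies across the mouth behind the tub (300,272), and the paddle measures y ≈ -93, which is essentially fully in. The tool stopped farther back than the finger width explains, so I'll make sure with a second press, tips higher.

```bash
python3 - <<'E'
from h import *
from rig import bot
def say(n):
    s=bot.read_state(); print(n,round(s["clock"],2),where(s).round(1),"track F",(s["ft_force"]@X).round(2),(s["ft_force"]@Y).round(2),s["ft_force"][2].round(2))
bot.servo_line(W(0,-165,174),speed=120); say("down")
h=bot.servo_line(W(0,-135,174),speed=40,until_force=8); say(h)
h=bot.servo_line(W(0,-100,174),speed=20,until_force=10); say(h)
bot.dwell(.2); say("held")
bot.servo_line(W(0,-175,176),speed=80); say("off")
bot.servo_line(W(-10,-190,280),speed=150); say("up")
for n in("side","top"):
    t=bot.read_camera(n);P=cloud(t); D=P-O; x=D@X; y=D@Y; z=P[...,2]
    k=(abs(x)<25)&(y<-89)&(y>-160)&(z>165)&(z<190); print("paddle",x[k].mean(),y[k].mean(),k.sum())
E
```

```text
down 26.27 [ 1.000e-01 -1.649e+02  1.556e+02] track F -0.41 -0.72 0.41
False 27.18 [-1.000e-01 -1.352e+02  1.550e+02] track F -0.08 0.37 0.43
True 28.34 [-1.000e-01 -1.113e+02  1.546e+02] track F 0.45 -3.38 3.63
held 28.54 [-1.000e-01 -1.112e+02  1.545e+02] track F 1.27 -4.59 4.34
off 29.49 [   0.  -174.9  157.1] track F -0.66 -0.27 -0.11
up 30.34 [ -10.2 -190.3  260.2] track F -0.23 0.74 -0.18
paddle -5.657072175032699 -93.43285720281033 18
paddle 0.7335775519148322 -92.92756861918221 20
```

The paddle didn't move under the second press and resisted hard at y ≈ -100, where its outer face should be with the bolt fully in.

```bash
python3 -c "
from rig import bot
print(bot.finish_job())"
```

```text
the job is handed in; nothing more can be done
None
```

I pushed the tub slowly home against the end stop, slid the bolt fully in behind it, let go and handed the job in at about 30 s; the jar, bottle and shaker still stand where they were.

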